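# Move sawn bar blanks to the lathe rack in reverse order

### The job

Four brown bar blanks stand in a row in the saw rack; move them all to the empty wooden lathe rack in the reverse order: the blank that stands nearest the steel end block of the saw rack goes into the bay farthest from the lathe rack's end block, the next one into the next bay, and so on, so that the blank farthest from the saw rack's block ends up right beside the lathe rack's block. Stand each blank upright on the floor of its own bay, and set them down: do not drop them or tip any over.

Things in the scene. Friction and masses are not known exactly. Their poses are not given: they have to be found in the camera images.
- blank_a: loose brown plastic round-bar blank, the thinnest of the four: 26 mm diameter, 75 mm long, standing upright in one of the saw rack's cradles, its underside 18 mm above the table. Origin at the centre of its underside, z along its axis (up). About 56 g.
- blank_b: loose brown plastic round-bar blank, the second thinnest of the four: 32 mm diameter, 75 mm long, standing upright in one of the saw rack's cradles, its underside 18 mm above the table. Origin at the centre of its underside, z along its axis (up). About 84 g.
- blank_c: loose brown plastic round-bar blank, the second thickest of the four: 39 mm diameter, 75 mm long, standing upright in one of the saw rack's cradles, its underside 18 mm above the table. Origin at the centre of its underside, z along its axis (up). About 125 g.
- blank_d: loose brown plastic round-bar blank, the thickest of the four: 46 mm diameter, 75 mm long, standing upright in one of the saw rack's cradles, its underside 18 mm above the table. Origin at the centre of its underside, z along its axis (up). About 175 g.
- cradle_a: fixed grey square cradle, 60 x 60 mm, on the saw rack, under blank_a at the start. Floor 6 mm thick, lip 3 mm thick and 5 mm above that floor. Origin at the centre of its underside; axes parallel to the saw rack's. It never moves, so it shows where that blank stood in the row.
- cradle_b: fixed grey square cradle, 60 x 60 mm, on the saw rack, under blank_b at the start. Floor 6 mm thick, lip 3 mm thick and 5 mm above that floor. Origin at the centre of its underside; axes parallel to the saw rack's. It never moves, so it shows where that blank stood in the row.
- cradle_c: fixed grey square cradle, 60 x 60 mm, on the saw rack, under blank_c at the start. Floor 6 mm thick, lip 3 mm thick and 5 mm above that floor. Origin at the centre of its underside; axes parallel to the saw rack's. It never moves, so it shows where that blank stood in the row.
- cradle_d: fixed grey square cradle, 60 x 60 mm, on the saw rack, under blank_d at the start. Floor 6 mm thick, lip 3 mm thick and 5 mm above that floor. Origin at the centre of its underside; axes parallel to the saw rack's. It never moves, so it shows where that blank stood in the row.
- saw_rack: full rack: plywood board 80 x 278 mm (x, y), 12 thick, a grey cradle on each place. Origin on the table mid-row, z up; row along y: places at y = +102, +34, -34, -102 mm, x = 0. Steel end block (74 x 18, 45 mm high) at y = +148 mm. Fixed, turned any way. Gaps between blanks are 25 to 39 mm: reach in with the fingers across the row (along x), where both sides are free.
- lathe_rack: empty rack: light wooden board 74 x 278 mm (x, y), bay floors 12 mm above the table; on each place a square bay 62 x 62 mm inside, between wooden lips 6 thick, 8 mm above the bay floors. Origin on the table mid-row, z up; row along y: places at y = +102, +34, -34, -102 mm, x = 0. Steel end block (74 x 18, 45 mm high) at y = +148 mm. Fixed, turned any way.

How it is judged:
At the end, for the whole second after the job is handed in: Each blank is released and at rest, upright (0.1 rad), on a bay floor of the lathe rack (4 mm), within 20 mm of the bay centre along each rack axis; the blank that started k-th from the saw rack's end block is in the k-th bay counted from the end without the block (((y of cradle_a in the frame of saw_rack between 0.087 and 0.117 m and y of blank_a in the frame of lathe_rack between -0.122 and -0.082 m) or (y of cradle_a in the frame of saw_rack between 0.019 and 0.049 m and y of blank_a in the frame of lathe_rack between -0.054 and -0.014 m) or (y of cradle_a in the frame of saw_rack between -0.049 and -0.019 m and y of blank_a in the frame of lathe_rack between 0.014 and 0.054 m) or (y of cradle_a in the frame of saw_rack between -0.117 and -0.087 m and y of blank_a in the frame of lathe_rack between 0.082 and 0.122 m)) and x of blank_a in the frame of lathe_rack between -0.02 and 0.02 m and z of blank_a in the frame of lathe_rack between 0.008 and 0.016 m and angle between each of blank_a, blank_b, blank_c, blank_d's own z axis and vertical below 0.1 rad and linear speed of each of blank_a, blank_b, blank_c, blank_d below 0.03 m/s and angular speed of each of blank_a, blank_b, blank_c, blank_d below 0.3 rad/s and ((y of cradle_b in the frame of saw_rack between 0.087 and 0.117 m and y of blank_b in the frame of lathe_rack between -0.122 and -0.082 m) or (y of cradle_b in the frame of saw_rack between 0.019 and 0.049 m and y of blank_b in the frame of lathe_rack between -0.054 and -0.014 m) or (y of cradle_b in the frame of saw_rack between -0.049 and -0.019 m and y of blank_b in the frame of lathe_rack between 0.014 and 0.054 m) or (y of cradle_b in the frame of saw_rack between -0.117 and -0.087 m and y of blank_b in the frame of lathe_rack between 0.082 and 0.122 m)) and x of blank_b in the frame of lathe_rack between -0.02 and 0.02 m and z of blank_b in the frame of lathe_rack between 0.008 and 0.016 m and ((y of cradle_c in the frame of saw_rack between 0.087 and 0.117 m and y of blank_c in the frame of lathe_rack between -0.122 and -0.082 m) or (y of cradle_c in the frame of saw_rack between 0.019 and 0.049 m and y of blank_c in the frame of lathe_rack between -0.054 and -0.014 m) or (y of cradle_c in the frame of saw_rack between -0.049 and -0.019 m and y of blank_c in the frame of lathe_rack between 0.014 and 0.054 m) or (y of cradle_c in the frame of saw_rack between -0.117 and -0.087 m and y of blank_c in the frame of lathe_rack between 0.082 and 0.122 m)) and x of blank_c in the frame of lathe_rack between -0.02 and 0.02 m and z of blank_c in the frame of lathe_rack between 0.008 and 0.016 m and ((y of cradle_d in the frame of saw_rack between 0.087 and 0.117 m and y of blank_d in the frame of lathe_rack between -0.122 and -0.082 m) or (y of cradle_d in the frame of saw_rack between 0.019 and 0.049 m and y of blank_d in the frame of lathe_rack between -0.054 and -0.014 m) or (y of cradle_d in the frame of saw_rack between -0.049 and -0.019 m and y of blank_d in the frame of lathe_rack between 0.014 and 0.054 m) or (y of cradle_d in the frame of saw_rack between -0.117 and -0.087 m and y of blank_d in the frame of lathe_rack between 0.082 and 0.122 m)) and x of blank_d in the frame of lathe_rack between -0.02 and 0.02 m and z of blank_d in the frame of lathe_rack between 0.008 and 0.016 m); the robot touches nothing.
It fails at once if a blank is tipped over (tilted more than about 55 degrees) (angle between any of blank_a, blank_b, blank_c, blank_d's own z axis and vertical above 0.95 rad).
It fails at once if a blank is dropped (it moves faster than 0.7 m/s with no finger on it, as after a fall of 25 mm) ((linear speed of blank_a above 0.7 m/s and contact force between blank_a and the fingers below 0.05 N) or (linear speed of blank_b above 0.7 m/s and contact force between blank_b and the fingers below 0.05 N) or (linear speed of blank_c above 0.7 m/s and contact force between blank_c and the fingers below 0.05 N) or (linear speed of blank_d above 0.7 m/s and contact force between blank_d and the fingers below 0.05 N)).
It also fails if it takes over 128 s, if anything falls off the work surface, if the arm or the gripper's body presses on something with over 40 N, if the wrist force passes 120 N, or if a joint passes its speed limit or range.

### The arm

A 7-joint arm with a two-finger parallel gripper is mounted at the origin on the work surface. World frame = base frame: x ahead of the robot, y to its left, z up, the work surface at z = 0. Lengths are in m, angles in rad, forces in N, time in s.
With the tool pointing down it reaches from about 0.4 to 0.875 m from the base axis. Payload 19.3 kg.
Tool frame: the origin (TCP) lies midway between the tips of the shut fingers; the grasp point (between the pads) lies r.tcp_to_grasp behind it (r.tcp_to_grasp is the distance from the TCP to the grasp point, in m); x points along the fingers, z is the direction in which the jaws open and shut, and the axes are right-handed (so a half turn about x gives the same grasp; the last joint's range is limited). The gripper opens to 85 mm and grips with 20 to 120 N. Pads are 22 mm wide; open, the fingers measure 114 mm over their backs; the gripper's body (76 mm by 85 mm) begins 54 mm behind the grasp point. The pads swing forward as they close: fully open they stand 13 mm farther back than shut.
Start: joints at [1.206, 0.521, -0.036, 1.599, 0.021, 1.021, -0.113], TCP at [0.182, -0.598, 0.231] pointing down, gripper open.
Joint ranges: [-2.91, 2.91], [-0.3, 2.13], [-1.5, 1.42], [0.17, 2.43], [-1.26, 4.41], [0.16, 1.93], [-2.52, 2.52]. Speed limits (rad/s): [1.89, 1.89, 2.39, 2.39, 3.01, 3.01, 3.01].

### API

Orientations are given as a unit quaternion [w, x, y, z].
In Python, from bench import r, eyes, look_for gives the robot as it stands.
- The arm moves only by the tool send_rows, never from a script. Its argument "steps" is a list of rows, each an object with "travel": the shift along the world's x, y, z in m, a list of three; "twist": the turn about the world's z in degrees; "hand": the opening, from 0 (shut) to 1 (fully open). A call has 1 to 12 rows; each row shifts and turns the commanded pose from where the row before left it; what a row does not reach is not made up. A row lasts 1/8 s, in which the tool goes at most 62.5 mm and 10.7 degrees, less where a joint would pass 70% of its speed; a pose out of reach is approached as far as the arm can. A call with a gripper value outside its range is refused whole. The fingers move at their own pace and stop on an object; "force" is the grip in N (left out, the last holds). Time passes only in rows, so rows that do not move let the fingers close. It gives the time, the measured TCP pose, the force and the opening at its end, in the units of the state.
- r.get_state(): the state, without advancing time (a new reading comes with each control period).
- eyes.camera(name): name is "scene" or "top" or "wrist"; returns a dict with "pixels" (480x640x3 uint8, red, green, blue), "fovy" (degrees; the focal length in pixels is half the picture's height over the tangent of half this angle, whatever the lens; pixels are square), "cx", "cy" (the principal point, pixels), "xyz" and "rotation" of the camera in the world. Camera axes: x right, y down, z forward; pixel columns grow to the right and rows downward; lengths in m; the calibration is good to about 2 mm. A picture is of the moment at which its call begins. There is no depth.
- r.close_job(): hands the job in, once; it reports no verdict.
Trained networks look in a picture, given as the dict that the camera call returned (one of the last four; its "shot" number tells which), for a name from the list of things; names that differ only in an ending like _2 or _b are one class to them, and where a whole thing is asked for, a point or a joint stands for the part that bears it (a point fixed in the world has none). Each returns a list of dicts, best first, with "score" (0 to 1); they miss things now and then, are a little off and sometimes report something else, mostly with a low value. They report only what shows in the picture. A call takes as long as a camera call.
- look_for(picture, target): "rect" ([centre column, centre row, width, height] in pixels, round what is visible of it).
The state is a dict: "t": time; "joint_pos": joint angles; "dq": joint speeds; "joint_efforts": joint torques, N m; "ee_pos": TCP position; "ee_rot": TCP orientation; "ft_force": force on the tool from outside, world axes, zero at the start; "ft_torque": the same for the moment, N m; "finger_gap": finger opening in m.
Only numpy, scipy, OpenCV 4.12 (cv2) and the standard library are available. Lean on these libraries where they do the work, as an engineer would, in place of code of your own. Each camera call takes 0.05 s, during which the arm holds its last target.

## Working session

There is one attempt and no reset: what is moved stays moved. The work goes in short steps, Python scripts to look and compute and a tool call to move; the robot and the scene stay as the last step left them, time stands still between calls to the robot, and variables do not carry over. Pictures are saved under pics/ and viewed, and the job is handed in when it is done.

Besides the shell and the picture viewer there is one more tool, called after "Emit:" in YAML: its name, and indented under it one key for each argument. send_rows: Moves the arm, as the interface text tells. Its arguments: {"type":"object","properties":{"steps":{"type":"array"},"force":{"type":"number"}},"required":["steps"]}

```bash
ls; mkdir -p pics; python3 - <<'E'
from bench import r, eyes, look_for
import cv2
s=r.get_state(); print(s, r.tcp_to_grasp)
for n in ("scene","top"):
    p=eyes.camera(n); cv2.imwrite(f"pics/{n}0.png",p["pixels"][:,:,::-1]); print(n,p["fovy"],p["cx"],p["cy"],p["xyz"],p["rotation"])
E
```

```text
pics
{'t': 0.0, 'joint_pos': array([ 1.2057662 ,  0.52201694, -0.03631443,  1.59996224,  0.02120867,
        1.02110781, -0.11280539]), 'dq': array([-1.25602022e-03, -1.67343567e-04,  3.83993753e-04, -9.26957146e-04,
       -8.83791427e-04, -6.40662404e-05, -1.44801440e-03]), 'joint_efforts': array([ 1.13448797e-03, -9.27100611e+01,  1.98091440e+00, -3.69932520e+01,
        1.79286813e-02,  8.21452006e-03, -4.76216144e-05]), 'ee_pos': array([ 0.18147495, -0.59774107,  0.23074044]), 'ee_rot': array([ 0.56767965,  0.42134915,  0.56834632, -0.42093606]), 'ft_force': array([-0.19371349,  0.53042007, -0.88066693]), 'ft_torque': array([ 0.01035755, -0.0166782 ,  0.01846506]), 'finger_gap': 0.08554567448081678} 0.0187
scene 56.45270776020824 312.69248059485795 235.95335474993874 [1.07188816 0.48735318 0.56386942] [-0.17529955  0.35563382  0.81344423 -0.42556214]
top 46.94547705618195 318.5339921880967 241.09977439794682 [ 0.39343792 -0.01501988  1.13521154] [-0.05047251  0.7056827  -0.70512314  0.04760051]
```

View pics/scene0.png

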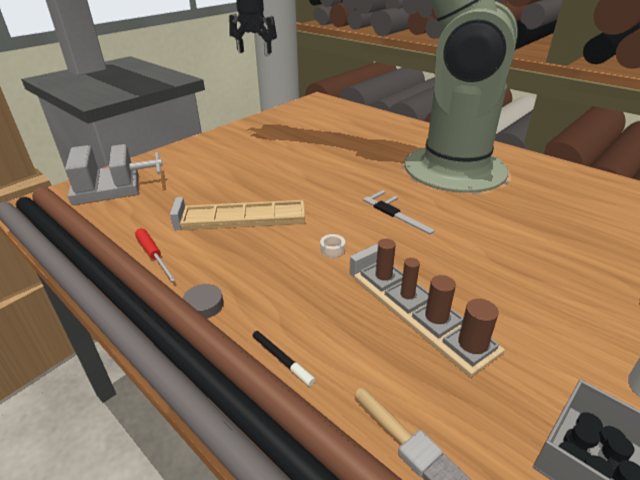

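View pics/top0.png

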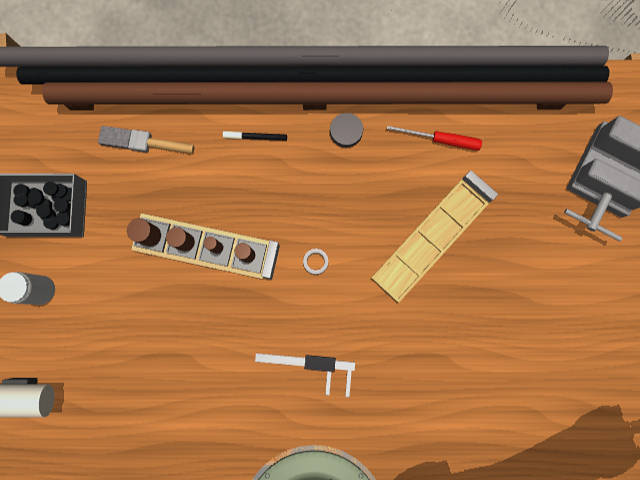

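```bash
python3 - <<'E'
import cv2
a=cv2.imread("pics/top0.png")
s=cv2.resize(a[200:290,120:290],None,fx=4.5,fy=4.5,interpolation=cv2.INTER_CUBIC)
l=cv2.resize(a[165:310,365:505],None,fx=4,fy=4,interpolation=cv2.INTER_CUBIC)
cv2.imwrite("pics/s.png",s);cv2.imwrite("pics/l.png",l)
E
```

```text
(no output)
```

View pics/s.png

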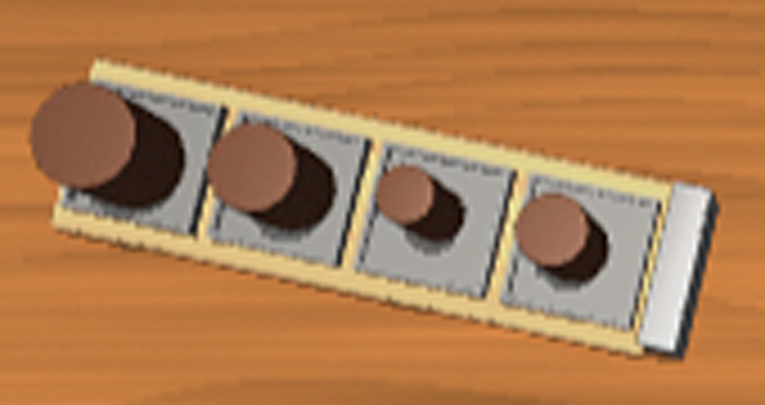

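View pics/l.png

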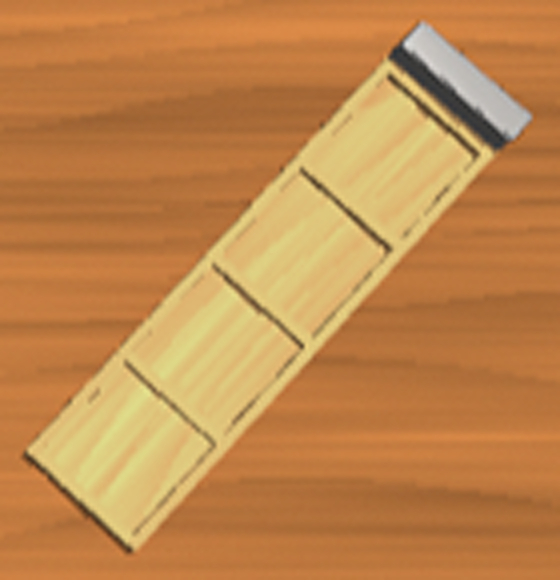

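```bash
cat > h.py <<'E'
import numpy as np
from scipy.spatial.transform import Rotation as R
from scipy.optimize import least_squares
def cam(p):
    q=p["rotation"]; M=np.array(q) if np.size(q)==9 else R.from_quat([q[1],q[2],q[3],q[0]]).as_matrix()
    f=240/np.tan(np.radians(p["fovy"])/2)
    return M,np.array(p["xyz"]),f,p["cx"],p["cy"]
def proj(c,P):
    M,t,f,cx,cy=c; q=(np.atleast_2d(P)-t)@M
    return np.c_[f*q[:,0]/q[:,2]+cx,f*q[:,1]/q[:,2]+cy]
def back(c,uv,z):
    M,t,f,cx,cy=c; d=M@np.array([(uv[0]-cx)/f,(uv[1]-cy)/f,1]); return t+d*(z-t[2])/d[2]
def world(p,P):
    P=np.array(P,float); c,s=np.cos(p[2]),np.sin(p[2])
    return np.c_[p[0]+c*P[:,0]-s*P[:,1],p[1]+s*P[:,0]+c*P[:,1],P[:,2]]
TOP=dict(fovy=46.94547705618195,cx=318.5339921880967,cy=241.09977439794682,xyz=[0.39343792,-0.01501988,1.13521154],rotation=[-0.05047251,0.7056827,-0.70512314,0.04760051])
E
python3 - <<'E'
from h import *
c=cam(TOP)
print(back(c,(320,240),0),back(c,(320,140),0),back(c,(420,240),0))
S=[((95,60),(-40,-139,12)),((53,228),(40,-139,12)),((676,182),(-37,139,45)),((710,191),(-37,157,45)),((640,347),(37,139,45)),
((225,106),(-30,-72,23)),((368,140),(-30,-4,23)),((515,172),(-30,64,23)),((195,235),(30,-72,23)),((343,265),(30,-4,23)),((487,298),(30,64,23))]
L=[((27,453),(-37,-139,20)),((132,547),(37,-139,20)),((422,22),(-37,157,45)),((531,117),(37,157,45)),((405,43),(-37,139,45)),((510,135),(37,139,45))]
for y,a,b in((133,(388,75),(477,155)),(65,(302,170),(390,248)),(-3,(213,265),(302,346)),(-71,(126,363),(214,443))):
    L+=[(a,(-31,y,18)),(b,(31,y,18))]
def fit(L,k,off,x0):
    uv=np.array([l[0] for l in L])/k+off; P=np.array([l[1] for l in L])/1000
    o=least_squares(lambda p:(proj(c,world(p,P))-uv).ravel(),x0)
    print(np.round(o.x,4),np.degrees(o.x[2])); print(np.round(o.fun.reshape(-1,2),1).tolist()); return o.x
s=fit(S,4.5,(120,200),[.4,.2,3.0]); l=fit(L,4,(365,165),[.45,-.25,-2.4])
Y=[.102,.034,-.034,-.102]
print(world(s,[(0,y,0) for y in Y])[:,:2]); print(world(l,[(0,y,0) for y in Y])[:,:2])
for n,u in zip("bacd",((552,230),(406,195),(253,167),(83,135))): print(n,back(c,np.array(u)/4.5+(120,200),.093))
E
```

```text
[ 0.55433818 -0.01335141  0.        ] [ 0.76929922 -0.01320006  0.        ] [ 0.55444278 -0.2206522   0.        ]
[0.5399 0.229  2.9296] 167.85517023280244
[[0.2, -0.0], [-0.4, 0.2], [0.2, 0.1], [1.5, -0.0], [-0.2, -0.3], [-0.0, 0.2], [0.5, -0.4], [0.3, -0.5], [-0.7, 0.1], [-1.0, 0.5], [-0.4, 0.2]]
[ 0.5516 -0.2388 -2.3195] -132.89493555894813
[[-0.4, -0.7], [0.7, 0.9], [0.1, -0.7], [0.8, -0.2], [-1.4, 0.3], [0.2, 1.8], [-0.3, -0.3], [0.3, -0.3], [-0.4, -0.5], [0.4, 0.3], [-0.1, -0.3], [0.5, -0.0], [-0.6, -0.6], [0.3, 0.2]]
[[0.51842977 0.12931149]
 [0.53273585 0.19578957]
 [0.54704193 0.26226766]
 [0.56134801 0.32874575]]
[[ 0.62637206 -0.30818394]
 [ 0.57655505 -0.26189932]
 [ 0.52673804 -0.21561471]
 [ 0.47692103 -0.16933009]]
b [0.51975703 0.13345385 0.093     ]
a [0.53463948 0.19557838 0.093     ]
c [0.54658532 0.26083927 0.093     ]
d [0.56029209 0.33364896 0.093     ]
```

```bash
cat >> h.py <<'E'
def st():
    from bench import r
    s=r.get_state(); q=s["ee_rot"]; M=R.from_quat([q[1],q[2],q[3],q[0]]).as_matrix()
    print("t",s["t"],"p",np.round(s["ee_pos"],4),"jaw",round(float(np.degrees(np.arctan2(M[1,2],M[0,2]))),2),"xaxis",np.round(M[:,0],3),"gap",round(s["finger_gap"],4),"F",np.round(s["ft_force"],1),"j",np.round(s["joint_pos"],2))
E
python3 -c "
from h import *; st()"
```

```text
t 0.1 p [ 0.1815 -0.5978  0.2308] jaw -73.11 xaxis [-0.     0.001 -1.   ] gap 0.0854 F [-0.1  0.7  0. ] j [ 1.21  0.52 -0.04  1.6   0.02  1.02 -0.11]
```

Emit:
send_rows:
  steps:
    - {"travel":[0.04,0.037,0],"twist":5,"hand":1}
    - {"travel":[0.04,0.037,0],"twist":5,"hand":1}
    - {"travel":[0.04,0.037,0],"twist":5,"hand":1}
    - {"travel":[0.04,0.037,0],"twist":5,"hand":1}
    - {"travel":[0.04,0.037,0],"twist":5,"hand":1}
    - {"travel":[0.04,0.037,0],"twist":5,"hand":1}
    - {"travel":[0.04,0.037,0],"twist":5,"hand":1}
    - {"travel":[0.04,0.037,0],"twist":5,"hand":1}
    - {"travel":[0.0045,0.04,0],"twist":5,"hand":1}
    - {"travel":[0.0045,0.04,0],"twist":5,"hand":1}
    - {"travel":[0.0045,0.04,0],"twist":5,"hand":1}
    - {"travel":[0.0045,0.04,0],"twist":5,"hand":1}
  force: 50

```text
t: 1.6
ee_pos: [0.5195, -0.1407, 0.2311]
ee_rot: [0.702, 0.08, 0.703, -0.08]
ft_force: [0.5, -1.5, 0.1]
finger_gap: 0.085
```

```bash
python3 -c "
from h import *; st()"
```

```text
t 1.6 p [ 0.5195 -0.1407  0.2311] jaw -12.95 xaxis [-0.  0. -1.] gap 0.085 F [ 0.5 -1.5  0.1] j [ 0.47  0.41 -0.42  1.81  0.2   0.96 -0.26]
```

Emit:
send_rows:
  steps:
    - {"travel":[0,0.04,0],"twist":0.8,"hand":1}
    - {"travel":[0,0.04,0],"twist":0,"hand":1}
    - {"travel":[0,0.04,0],"twist":0,"hand":1}
    - {"travel":[0,0.04,0],"twist":0,"hand":1}
    - {"travel":[0,0.04,0],"twist":0,"hand":1}
    - {"travel":[0,0.04,0],"twist":0,"hand":1}
    - {"travel":[0,0.034,0],"twist":0,"hand":1}
    - {"travel":[0,0,0],"twist":0,"hand":1}

```text
t: 2.6
ee_pos: [0.5191, 0.1346, 0.2311]
ee_rot: [0.703, 0.075, 0.703, -0.074]
ft_force: [0.1, -0.8, 0.2]
finger_gap: 0.0854
```

```bash
python3 - <<'E'
from h import *; st()
from bench import eyes; import cv2
p=eyes.camera("wrist"); c=cam(p); a=p["pixels"][:,:,::-1].copy()
for n,x,y in(("b",.5198,.1335),("a",.5346,.1956),("c",.5466,.2608),("d",.5603,.3336)):
    u=proj(c,[[x,y,.093]])[0]; print(n,u)
    if 0<u[0]<640 and 0<u[1]<480: cv2.drawMarker(a,tuple(int(v) for v in u),(0,255,0),0,12)
cv2.imwrite("pics/w1.png",a); print(c)
E
```

```text
t 2.6 p [0.5191 0.1346 0.2311] jaw -12.09 xaxis [-0.     0.001 -1.   ] gap 0.0854 F [ 0.1 -0.8  0.2] j [ 0.01  0.42 -0.5   1.82  0.24  0.97 -0.8 ]
b [319.76998751 236.38763944]
a [321.7865066  158.83272147]
c [319.52568286  65.97784913]
d [316.98305908 -56.55505018]
(array([[ 0.97793134, -0.19899835, -0.06363925],
       [-0.20891994, -0.93385072, -0.29030208],
       [-0.00165992,  0.29719101, -0.95481661]]), array([0.53485978, 0.20922474, 0.37398459]), np.float64(342.91627447840375), 317.93384534185844, 247.9193769370744)
```

View pics/w1.png

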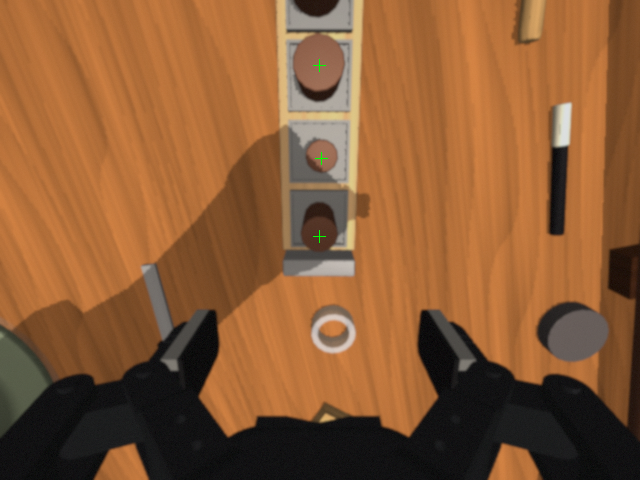

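Emit:
send_rows:
  steps:
    - {"travel":[0,0,-0.03],"twist":0,"hand":1}
    - {"travel":[0,0,-0.03],"twist":0,"hand":1}
    - {"travel":[0,0,-0.03],"twist":0,"hand":1}
    - {"travel":[0,0,-0.03],"twist":0,"hand":1}
    - {"travel":[0,0,-0.03],"twist":0,"hand":1}
    - {"travel":[0,0,-0.03],"twist":0,"hand":1}
    - {"travel":[0,0,-0.01],"twist":0,"hand":1}
    - {"travel":[0,0,0],"twist":0,"hand":0.6}
    - {"travel":[0,0,0],"twist":0,"hand":0.4}
    - {"travel":[0,0,0],"twist":0,"hand":0.2}
    - {"travel":[0,0,0],"twist":0,"hand":0.1}
    - {"travel":[0,0,0],"twist":0,"hand":0.1}
  force: 50

```text
t: 4.15
ee_pos: [0.5201, 0.132, 0.0423]
ee_rot: [0.703, 0.076, 0.703, -0.076]
ft_force: [-2.0, 0.3, 8.9]
finger_gap: 0.031
```

Emit:
send_rows:
  steps:
    - {"travel":[0,0,0],"twist":0,"hand":0.1}
    - {"travel":[0,0,0],"twist":0,"hand":0.1}

```text
t: 4.4
ee_pos: [0.5201, 0.132, 0.0423]
ee_rot: [0.703, 0.076, 0.703, -0.076]
ft_force: [-2.1, -1.5, 8.2]
finger_gap: 0.0311
```

```bash
python3 - <<'E'
from h import *; st()
E
```

```text
t 4.4 p [0.5201 0.132  0.0423] jaw -12.32 xaxis [ 0.001  0.    -1.   ] gap 0.0311 F [-2.1 -1.5  8.2] j [-0.09  0.69 -0.37  1.95  0.43  0.58 -0.96]
```

Emit:
send_rows:
  steps:
    - {"travel":[0,0,0.01],"twist":0,"hand":0.1}
    - {"travel":[0,0,0.03],"twist":0,"hand":0.1}
    - {"travel":[0,0,0.03],"twist":0,"hand":0.1}
    - {"travel":[0,0,0.03],"twist":0,"hand":0.1}
    - {"travel":[-0.005,-0.038,0],"twist":7,"hand":0.1}
    - {"travel":[-0.005,-0.038,0],"twist":7,"hand":0.1}
    - {"travel":[-0.005,-0.038,0],"twist":7,"hand":0.1}
    - {"travel":[-0.005,-0.038,0],"twist":7,"hand":0.1}
    - {"travel":[-0.005,-0.038,0],"twist":7,"hand":0.1}
    - {"travel":[-0.005,-0.038,0],"twist":7,"hand":0.1}
    - {"travel":[-0.005,-0.038,0],"twist":7,"hand":0.1}
    - {"travel":[-0.008,-0.035,0],"twist":7,"hand":0.1}

```text
t: 5.9
ee_pos: [0.4764, -0.1705, 0.1421]
ee_rot: [0.656, -0.265, 0.656, 0.264]
ft_force: [-0.4, 0.6, -0.4]
finger_gap: 0.0309
```

Emit:
send_rows:
  steps:
    - {"travel":[0,0,0],"twist":3.4,"hand":0.1}
    - {"travel":[0,0,0],"twist":0,"hand":0.1}

```text
t: 6.15
ee_pos: [0.4765, -0.1694, 0.1419]
ee_rot: [0.648, -0.282, 0.648, 0.282]
ft_force: [0.7, 0.0, -0.2]
finger_gap: 0.0307
```

```bash
python3 - <<'E'
from h import *; st()
from bench import eyes; import cv2
p=eyes.camera("wrist"); c=cam(p); a=p["pixels"][:,:,::-1].copy()
for x,y in[[ 0.62637206,-0.30818394], [ 0.57655505,-0.26189932], [ 0.52673804,-0.21561471], [ 0.47692103,-0.16933009]]:
    u=proj(c,[[x,y,.012]])[0]; print(u)
    if 0<u[0]<640 and 0<u[1]<480: cv2.drawMarker(a,tuple(int(v) for v in u),(0,255,0),0,12)
cv2.imwrite("pics/w2.png",a)
E
```

```text
t 6.15 p [ 0.4765 -0.1694  0.1419] jaw 47.03 xaxis [ 0. -0. -1.] gap 0.0307 F [ 0.7  0.  -0.2] j [ 0.75  0.54 -0.71  1.97  0.48  0.8   0.59]
[318.40675953 434.34119781]
[318.37746313 377.22619607]
[318.34424907 312.48962071]
[318.30629484 238.49682759]
```

View pics/w2.png

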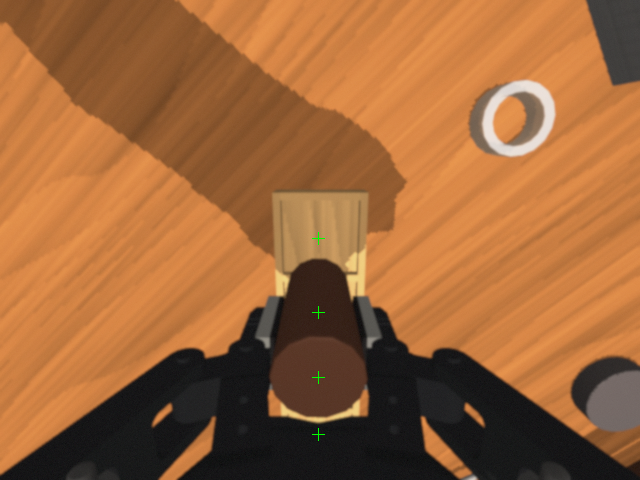

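Emit:
send_rows:
  steps:
    - {"travel":[0,0,-0.03],"twist":0,"hand":0.1}
    - {"travel":[0,0,-0.03],"twist":0,"hand":0.1}
    - {"travel":[0,0,-0.03],"twist":0,"hand":0.1}
    - {"travel":[0,0,-0.008],"twist":0,"hand":0.1}
    - {"travel":[0,0,-0.004],"twist":0,"hand":0.1}
    - {"travel":[0,0,-0.002],"twist":0,"hand":0.1}
    - {"travel":[0,0,-0.001],"twist":0,"hand":0.1}
    - {"travel":[0,0,0],"twist":0,"hand":0.1}

```text
t: 7.2
ee_pos: [0.4767, -0.1692, 0.0367]
ee_rot: [0.648, -0.283, 0.648, 0.282]
ft_force: [0.3, -1.3, -1.7]
finger_gap: 0.0313
```

Emit:
send_rows:
  steps:
    - {"travel":[0,0,-0.001],"twist":0,"hand":0.1}
    - {"travel":[0,0,-0.001],"twist":0,"hand":0.1}
    - {"travel":[0,0,0],"twist":0,"hand":0.1}

```text
t: 7.58
ee_pos: [0.477, -0.1693, 0.0361]
ee_rot: [0.648, -0.283, 0.648, 0.282]
ft_force: [-12.2, 1.3, 46.3]
finger_gap: 0.0306
```

Emit:
send_rows:
  steps:
    - {"travel":[0,0,0.001],"twist":0,"hand":0.1}
    - {"travel":[0,0,0],"twist":0,"hand":0.45}
    - {"travel":[0,0,0],"twist":0,"hand":0.6}
    - {"travel":[0,0,0],"twist":0,"hand":0.8}
    - {"travel":[0,0,0],"twist":0,"hand":1}
    - {"travel":[0,0,0],"twist":0,"hand":1}
    - {"travel":[0,0,0],"twist":0,"hand":1}

```text
t: 8.45
ee_pos: [0.4766, -0.169, 0.0353]
ee_rot: [0.648, -0.282, 0.648, 0.282]
ft_force: [0.4, -0.7, 0.6]
finger_gap: 0.0856
```

```bash
python3 - <<'E'
from h import *; st()
from bench import eyes; import cv2
p=eyes.camera("wrist"); a=p["pixels"][:,:,::-1].copy()
cv2.imwrite("pics/w3.png",a)
E
```

```text
t 8.45 p [ 0.4766 -0.169   0.0353] jaw 47.09 xaxis [-0.  0. -1.] gap 0.0856 F [ 0.4 -0.7  0.6] j [ 0.64  0.71 -0.57  2.02  0.66  0.6   0.44]
```

View pics/w3.png

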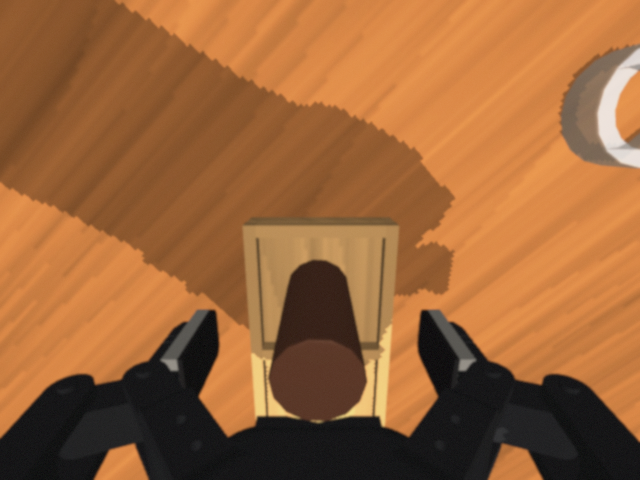

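Emit:
send_rows:
  steps:
    - {"travel":[0,0,0.02],"twist":0,"hand":1}
    - {"travel":[0,0,0.045],"twist":0,"hand":1}
    - {"travel":[0,0,0.045],"twist":0,"hand":1}
    - {"travel":[0.006,0.042,0],"twist":-7,"hand":1}
    - {"travel":[0.006,0.042,0],"twist":-7,"hand":1}
    - {"travel":[0.006,0.042,0],"twist":-7,"hand":1}
    - {"travel":[0.006,0.042,0],"twist":-7,"hand":1}
    - {"travel":[0.006,0.042,0],"twist":-7,"hand":1}
    - {"travel":[0.006,0.042,0],"twist":-7,"hand":1}
    - {"travel":[0.006,0.042,0],"twist":-7,"hand":1}
    - {"travel":[0.008,0.042,0],"twist":-7,"hand":1}
    - {"travel":[0.008,0.029,0],"twist":-3.2,"hand":1}

```text
t: 10.0
ee_pos: [0.5344, 0.1982, 0.1453]
ee_rot: [0.703, 0.075, 0.703, -0.075]
ft_force: [-0.2, -0.0, 0.0]
finger_gap: 0.0854
```

Emit:
send_rows:
  steps:
    - {"travel":[0,0,0],"twist":0,"hand":1}
    - {"travel":[0,0,0],"twist":0,"hand":1}

```text
t: 10.25
ee_pos: [0.5344, 0.1952, 0.1451]
ee_rot: [0.703, 0.074, 0.703, -0.075]
ft_force: [-1.1, -0.4, -0.1]
finger_gap: 0.0854
```

```bash
python3 - <<'E'
from h import *; st()
from bench import eyes; import cv2
p=eyes.camera("top"); c=cam(p); a=p["pixels"][:,:,::-1].copy()
cv2.imwrite("pics/t1.png",a)
p=eyes.camera("wrist"); a=p["pixels"][:,:,::-1].copy()
cv2.imwrite("pics/w4.png",a)
E
```

```text
t 10.25 p [0.5344 0.1952 0.1451] jaw -12.09 xaxis [-0.    -0.001 -1.   ] gap 0.0854 F [-1.1 -0.4 -0.1] j [-0.12  0.57 -0.46  1.81  0.34  0.83 -0.96]
```

View pics/t1.png

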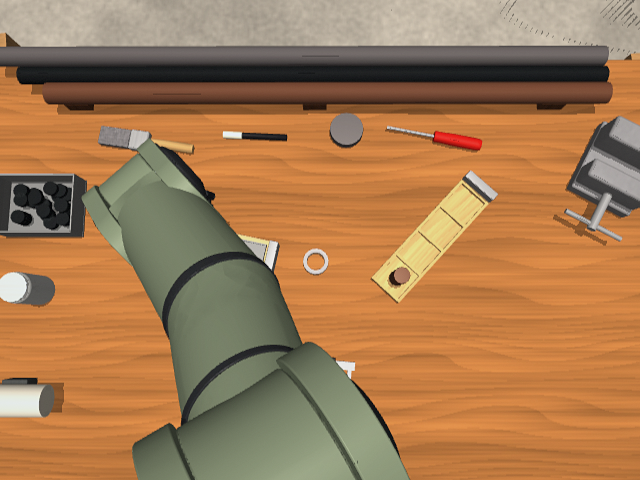

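View pics/w4.png

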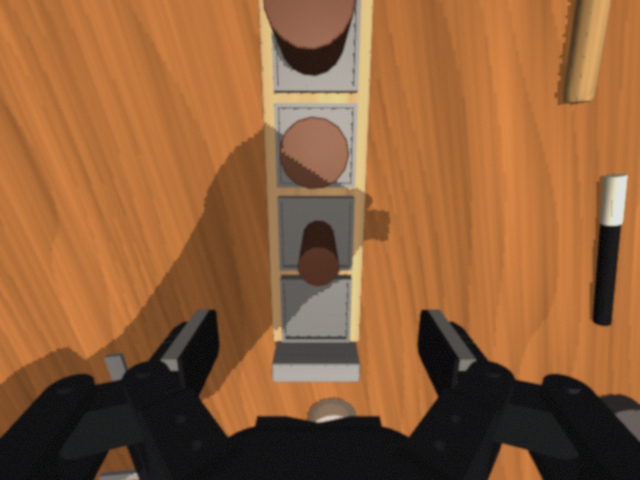

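Emit:
send_rows:
  steps:
    - {"travel":[0,0,-0.03],"twist":0,"hand":1}
    - {"travel":[0,0,-0.03],"twist":0,"hand":1}
    - {"travel":[0,0,-0.03],"twist":0,"hand":1}
    - {"travel":[0,0,-0.013],"twist":0,"hand":1}
    - {"travel":[0,0,0],"twist":0,"hand":0.6}
    - {"travel":[0,0,0],"twist":0,"hand":0.4}
    - {"travel":[0,0,0],"twist":0,"hand":0.2}
    - {"travel":[0,0,0],"twist":0,"hand":0.1}
    - {"travel":[0,0,0],"twist":0,"hand":0.1}
    - {"travel":[0,0,0],"twist":0,"hand":0.1}
    - {"travel":[0,0,0],"twist":0,"hand":0.1}

```text
t: 11.72
ee_pos: [0.535, 0.1961, 0.0433]
ee_rot: [0.704, 0.075, 0.703, -0.074]
ft_force: [-1.5, 0.1, 8.7]
finger_gap: 0.0248
```

```bash
python3 - <<'E'
from h import *; st()
E
```

```text
t 11.725 p [0.535  0.1961 0.0433] jaw -12.12 xaxis [ 0.001  0.    -1.   ] gap 0.0248 F [-1.5  0.1  8.7] j [-0.18  0.72 -0.39  1.86  0.43  0.64 -1.05]
```

Emit:
send_rows:
  steps:
    - {"travel":[0,0,0.01],"twist":0,"hand":0.1}
    - {"travel":[0,0,0.03],"twist":0,"hand":0.1}
    - {"travel":[0,0,0.03],"twist":0,"hand":0.1}
    - {"travel":[0,0,0.03],"twist":0,"hand":0.1}
    - {"travel":[-0.001,-0.042,0],"twist":7,"hand":0.1}
    - {"travel":[-0.001,-0.042,0],"twist":7,"hand":0.1}
    - {"travel":[-0.001,-0.042,0],"twist":7,"hand":0.1}
    - {"travel":[-0.001,-0.042,0],"twist":7,"hand":0.1}
    - {"travel":[-0.001,-0.042,0],"twist":7,"hand":0.1}
    - {"travel":[-0.001,-0.042,0],"twist":7,"hand":0.1}
    - {"travel":[-0.001,-0.042,0],"twist":7,"hand":0.1}
    - {"travel":[-0.001,-0.042,0],"twist":7,"hand":0.1}

```text
t: 13.22
ee_pos: [0.5265, -0.1416, 0.1431]
ee_rot: [0.655, -0.266, 0.655, 0.265]
ft_force: [1.1, 0.4, -0.1]
finger_gap: 0.0251
```

Emit:
send_rows:
  steps:
    - {"travel":[0,-0.04,0],"twist":3.2,"hand":0.1}
    - {"travel":[0,-0.035,0],"twist":0,"hand":0.1}
    - {"travel":[0,0,0],"twist":0,"hand":0.1}
    - {"travel":[0,0,0],"twist":0,"hand":0.1}

```text
t: 13.72
ee_pos: [0.5266, -0.2144, 0.1428]
ee_rot: [0.648, -0.283, 0.648, 0.283]
ft_force: [-0.2, 0.3, -1.3]
finger_gap: 0.0249
```

Emit:
send_rows:
  steps:
    - {"travel":[0,-0.001,-0.03],"twist":0,"hand":0.1}
    - {"travel":[0,0,-0.03],"twist":0,"hand":0.1}
    - {"travel":[0,0,-0.03],"twist":0,"hand":0.1}
    - {"travel":[0,0,-0.008],"twist":0,"hand":0.1}
    - {"travel":[0,0,-0.004],"twist":0,"hand":0.1}
    - {"travel":[0,0,-0.002],"twist":0,"hand":0.1}
    - {"travel":[0,0,-0.0005],"twist":0,"hand":0.1}
    - {"travel":[0,0,0],"twist":0,"hand":0.1}

```text
t: 14.72
ee_pos: [0.5267, -0.2162, 0.0382]
ee_rot: [0.648, -0.283, 0.648, 0.282]
ft_force: [-0.1, -0.2, -0.7]
finger_gap: 0.0251
```

Emit:
send_rows:
  steps:
    - {"travel":[0,0,-0.0005],"twist":0,"hand":0.1}
    - {"travel":[0,0,-0.0005],"twist":0,"hand":0.1}
    - {"travel":[0,0,0],"twist":0,"hand":0.1}

```text
t: 15.1
ee_pos: [0.5267, -0.2161, 0.0373]
ee_rot: [0.648, -0.283, 0.648, 0.282]
ft_force: [-3.6, 0.6, 7.8]
finger_gap: 0.025
```

Contact. Release and go up.

Emit:
send_rows:
  steps:
    - {"travel":[0,0,0],"twist":0,"hand":0.4}
    - {"travel":[0,0,0],"twist":0,"hand":0.6}
    - {"travel":[0,0,0],"twist":0,"hand":0.8}
    - {"travel":[0,0,0],"twist":0,"hand":1}
    - {"travel":[0,0,0],"twist":0,"hand":1}
    - {"travel":[0,0,0],"twist":0,"hand":1}
    - {"travel":[0,0,0.02],"twist":0,"hand":1}
    - {"travel":[0,0,0.045],"twist":0,"hand":1}
    - {"travel":[0,0,0.045],"twist":0,"hand":1}
    - {"travel":[0,0,0],"twist":0,"hand":1}

```text
t: 16.35
ee_pos: [0.5282, -0.2164, 0.1512]
ee_rot: [0.65, -0.284, 0.647, 0.281]
ft_force: [0.1, -0.0, 0.1]
finger_gap: 0.0856
```

```bash
python3 - <<'E'
from h import *; st()
from bench import eyes; import cv2
p=eyes.camera("wrist"); a=p["pixels"][:,:,::-1].copy()
cv2.imwrite("pics/w5.png",a)
E
```

```text
t 16.35 p [ 0.5282 -0.2164  0.1512] jaw 47.08 xaxis [ 0.005 -0.002 -1.   ] gap 0.0856 F [ 0.1 -0.   0.1] j [ 0.78  0.62 -0.71  1.8   0.5   0.91  0.67]
```

View pics/w5.png

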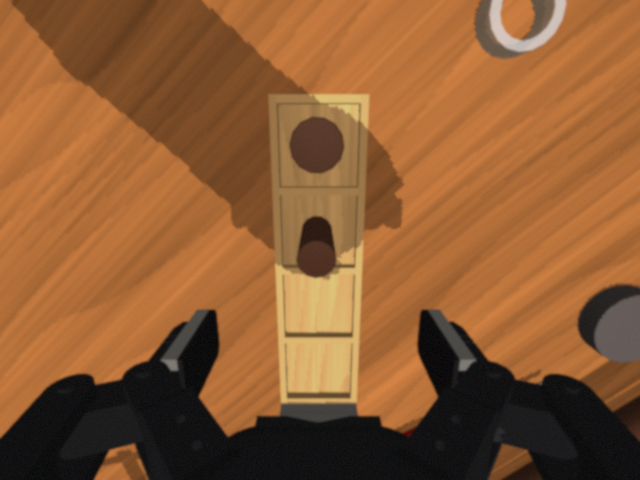

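Emit:
send_rows:
  steps:
    - {"travel":[0.002,0.04,0],"twist":-5,"hand":1}
    - {"travel":[0.002,0.04,0],"twist":-5,"hand":1}
    - {"travel":[0.002,0.04,0],"twist":-5,"hand":1}
    - {"travel":[0.002,0.04,0],"twist":-5,"hand":1}
    - {"travel":[0.002,0.04,0],"twist":-5,"hand":1}
    - {"travel":[0.002,0.04,0],"twist":-5,"hand":1}
    - {"travel":[0.002,0.04,0],"twist":-5,"hand":1}
    - {"travel":[0.002,0.04,0],"twist":-5,"hand":1}
    - {"travel":[0.002,0.04,0],"twist":-5,"hand":1}
    - {"travel":[0.002,0.04,0],"twist":-5,"hand":1}
    - {"travel":[0,0.04,0],"twist":-5,"hand":1}
    - {"travel":[0,0.038,0],"twist":-4.2,"hand":1}

```text
t: 17.9
ee_pos: [0.5459, 0.2632, 0.1464]
ee_rot: [0.703, 0.075, 0.703, -0.076]
ft_force: [0.6, -1.3, 0.3]
finger_gap: 0.0855
```

Emit:
send_rows:
  steps:
    - {"travel":[0,0,0],"twist":0,"hand":1}
    - {"travel":[0,0,0],"twist":0,"hand":1}

```text
t: 18.15
ee_pos: [0.5463, 0.2613, 0.1464]
ee_rot: [0.703, 0.074, 0.703, -0.075]
ft_force: [-0.8, -0.4, -0.2]
finger_gap: 0.0853
```

```bash
python3 - <<'E'
from h import *; st()
from bench import eyes; import cv2
p=eyes.camera("wrist"); a=p["pixels"][:,:,::-1].copy();c=cam(p)
print(proj(c,[[.5466,.2608,.093],[.5603,.3336,.093]]))
cv2.imwrite("pics/w6.png",a)
E
```

```text
t 18.15 p [0.5463 0.2613 0.1464] jaw -12.08 xaxis [-0.001 -0.001 -1.   ] gap 0.0853 F [-0.8 -0.4 -0.2] j [-0.23  0.63 -0.47  1.71  0.35  0.89 -1.05]
[[319.39527987 272.10413438]
 [316.31507118 146.07787505]]
```

View pics/w6.png

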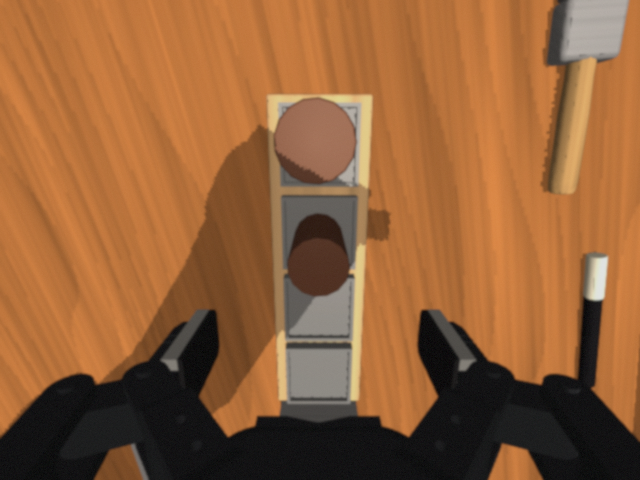

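Emit:
send_rows:
  steps:
    - {"travel":[0,0.001,-0.03],"twist":0,"hand":1}
    - {"travel":[0,0,-0.03],"twist":0,"hand":1}
    - {"travel":[0,0,-0.03],"twist":0,"hand":1}
    - {"travel":[0,0,-0.014],"twist":0,"hand":1}
    - {"travel":[0,0,0],"twist":0,"hand":0.6}
    - {"travel":[0,0,0],"twist":0,"hand":0.4}
    - {"travel":[0,0,0],"twist":0,"hand":0.2}
    - {"travel":[0,0,0],"twist":0,"hand":0.1}
    - {"travel":[0,0,0],"twist":0,"hand":0.1}
    - {"travel":[0,0,0],"twist":0,"hand":0.1}
    - {"travel":[0,0,0],"twist":0,"hand":0.1}

```text
t: 19.58
ee_pos: [0.5472, 0.2631, 0.0441]
ee_rot: [0.704, 0.075, 0.703, -0.074]
ft_force: [-1.5, -2.7, 6.6]
finger_gap: 0.0381
```

```bash
python3 - <<'E'
from h import *; st()
E
```

```text
t 19.575 p [0.5472 0.2631 0.0441] jaw -12.12 xaxis [ 0.002  0.    -1.   ] gap 0.0381 F [-1.5 -2.7  6.6] j [-0.27  0.77 -0.4   1.76  0.43  0.7  -1.12]
```

Emit:
send_rows:
  steps:
    - {"travel":[0,0,0.01],"twist":0,"hand":0.1}
    - {"travel":[0,0,0.03],"twist":0,"hand":0.1}
    - {"travel":[0,0,0.03],"twist":0,"hand":0.1}
    - {"travel":[0,0,0.03],"twist":0,"hand":0.1}
    - {"travel":[0.0025,-0.044,0],"twist":5,"hand":0.1}
    - {"travel":[0.0025,-0.044,0],"twist":5,"hand":0.1}
    - {"travel":[0.0025,-0.044,0],"twist":5,"hand":0.1}
    - {"travel":[0.0025,-0.044,0],"twist":5,"hand":0.1}
    - {"travel":[0.0025,-0.044,0],"twist":5,"hand":0.1}
    - {"travel":[0.0025,-0.044,0],"twist":5,"hand":0.1}
    - {"travel":[0.0025,-0.044,0],"twist":5,"hand":0.1}
    - {"travel":[0.0025,-0.044,0],"twist":5,"hand":0.1}

```text
t: 21.08
ee_pos: [0.5667, -0.0906, 0.1438]
ee_rot: [0.686, -0.172, 0.686, 0.171]
ft_force: [1.3, 0.0, -0.5]
finger_gap: 0.0377
```

Emit:
send_rows:
  steps:
    - {"travel":[0.0025,-0.043,0],"twist":5,"hand":0.1}
    - {"travel":[0.0025,-0.043,0],"twist":5,"hand":0.1}
    - {"travel":[0.0025,-0.043,0],"twist":5,"hand":0.1}
    - {"travel":[0.0025,-0.043,0],"twist":4.2,"hand":0.1}
    - {"travel":[0,0,0],"twist":0,"hand":0.1}
    - {"travel":[0,0,0],"twist":0,"hand":0.1}

```text
t: 21.82
ee_pos: [0.5766, -0.2606, 0.1434]
ee_rot: [0.648, -0.282, 0.648, 0.282]
ft_force: [-0.5, 0.3, -0.0]
finger_gap: 0.038
```

Emit:
send_rows:
  steps:
    - {"travel":[0,-0.001,-0.03],"twist":0,"hand":0.1}
    - {"travel":[0,0,-0.03],"twist":0,"hand":0.1}
    - {"travel":[0,0,-0.03],"twist":0,"hand":0.1}
    - {"travel":[0,0,-0.008],"twist":0,"hand":0.1}
    - {"travel":[0,0,-0.004],"twist":0,"hand":0.1}
    - {"travel":[0,0,-0.002],"twist":0,"hand":0.1}
    - {"travel":[0,0,-0.0005],"twist":0,"hand":0.1}
    - {"travel":[0,0,-0.0005],"twist":0,"hand":0.1}
    - {"travel":[0,0,0],"twist":0,"hand":0.1}

```text
t: 22.95
ee_pos: [0.5768, -0.2622, 0.0382]
ee_rot: [0.648, -0.283, 0.648, 0.282]
ft_force: [-0.1, 0.1, 1.9]
finger_gap: 0.0376
```

Emit:
send_rows:
  steps:
    - {"travel":[0,0,-0.0005],"twist":0,"hand":0.1}
    - {"travel":[0,0,0],"twist":0,"hand":0.1}

```text
t: 23.2
ee_pos: [0.5768, -0.2622, 0.0381]
ee_rot: [0.648, -0.283, 0.648, 0.282]
ft_force: [-3.7, 1.2, 11.1]
finger_gap: 0.0381
```

Emit:
send_rows:
  steps:
    - {"travel":[0,0,0],"twist":0,"hand":0.55}
    - {"travel":[0,0,0],"twist":0,"hand":0.7}
    - {"travel":[0,0,0],"twist":0,"hand":0.85}
    - {"travel":[0,0,0],"twist":0,"hand":1}
    - {"travel":[0,0,0],"twist":0,"hand":1}
    - {"travel":[0,0,0],"twist":0,"hand":1}
    - {"travel":[0,0,0.02],"twist":0,"hand":1}
    - {"travel":[0,0,0.045],"twist":0,"hand":1}
    - {"travel":[0,0,0.045],"twist":0,"hand":1}
    - {"travel":[0,0,0],"twist":0,"hand":1}

```text
t: 24.45
ee_pos: [0.5783, -0.2624, 0.152]
ee_rot: [0.65, -0.284, 0.647, 0.281]
ft_force: [0.2, -0.6, -1.5]
finger_gap: 0.0853
```

```bash
python3 - <<'E'
from h import *; st()
from bench import eyes; import cv2
p=eyes.camera("wrist"); a=p["pixels"][:,:,::-1].copy()
cv2.imwrite("pics/w7.png",a)
E
```

```text
t 24.45 p [ 0.5783 -0.2624  0.152 ] jaw 47.08 xaxis [ 0.006 -0.002 -1.   ] gap 0.0853 F [ 0.2 -0.6 -1.5] j [ 0.78  0.71 -0.7   1.62  0.52  1.    0.73]
```

View pics/w7.png

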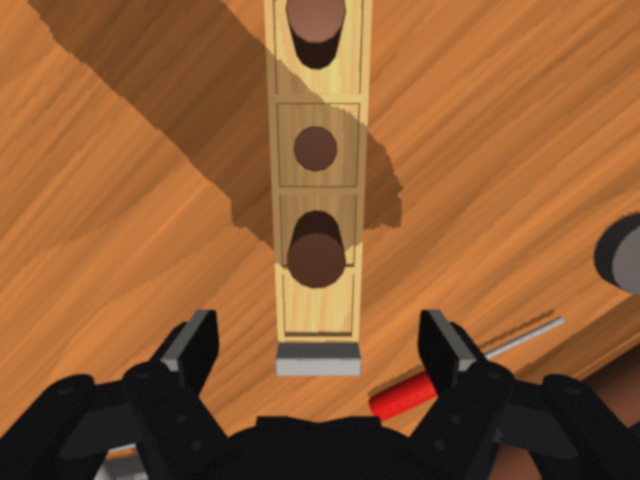

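Emit:
send_rows:
  steps:
    - {"travel":[-0.001,0.043,0],"twist":-4,"hand":1}
    - {"travel":[-0.001,0.043,0],"twist":-4,"hand":1}
    - {"travel":[-0.001,0.043,0],"twist":-4,"hand":1}
    - {"travel":[-0.001,0.043,0],"twist":-4,"hand":1}
    - {"travel":[-0.001,0.043,0],"twist":-4,"hand":1}
    - {"travel":[-0.001,0.043,0],"twist":-4,"hand":1}
    - {"travel":[-0.001,0.043,0],"twist":-4,"hand":1}
    - {"travel":[-0.001,0.043,0],"twist":-4,"hand":1}
    - {"travel":[-0.001,0.043,0],"twist":-4,"hand":1}
    - {"travel":[-0.001,0.043,0],"twist":-4,"hand":1}
    - {"travel":[-0.001,0.043,0],"twist":-4,"hand":1}
    - {"travel":[-0.001,0.043,0],"twist":-4,"hand":1}

```text
t: 26.0
ee_pos: [0.564, 0.2551, 0.1468]
ee_rot: [0.707, 0.006, 0.707, -0.007]
ft_force: [0.7, -1.0, 0.3]
finger_gap: 0.0854
```

Emit:
send_rows:
  steps:
    - {"travel":[-0.002,0.0405,0],"twist":-5.6,"hand":1}
    - {"travel":[-0.002,0.0405,0],"twist":-5.6,"hand":1}
    - {"travel":[0,0,0],"twist":0,"hand":1}
    - {"travel":[0,0,0],"twist":0,"hand":1}

```text
t: 26.5
ee_pos: [0.5604, 0.3342, 0.1468]
ee_rot: [0.703, 0.074, 0.703, -0.075]
ft_force: [-0.7, -0.8, 0.0]
finger_gap: 0.0854
```

```bash
python3 - <<'E'
from h import *; st()
from bench import eyes; import cv2
p=eyes.camera("wrist"); a=p["pixels"][:,:,::-1].copy();c=cam(p)
print(proj(c,[[.5607,.335,.093]]))
cv2.imwrite("pics/w8.png",a)
E
```

```text
t 26.5 p [0.5604 0.3342 0.1468] jaw -12.06 xaxis [-0.001 -0.001 -1.   ] gap 0.0854 F [-0.7 -0.8  0. ] j [-0.33  0.69 -0.46  1.58  0.36  0.96 -1.12]
[[318.94810333 269.94567797]]
```

View pics/w8.png

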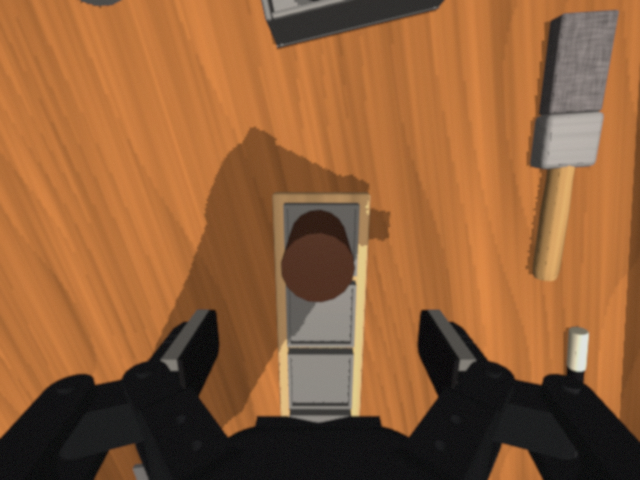

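Centre at (318,267) against 270 predicted: good alignment.

Emit:
send_rows:
  steps:
    - {"travel":[0,0.0005,-0.03],"twist":0,"hand":1}
    - {"travel":[0,0,-0.03],"twist":0,"hand":1}
    - {"travel":[0,0,-0.03],"twist":0,"hand":1}
    - {"travel":[0,0,-0.014],"twist":0,"hand":1}
    - {"travel":[0,0,0],"twist":0,"hand":0.7}
    - {"travel":[0,0,0],"twist":0,"hand":0.4}
    - {"travel":[0,0,0],"twist":0,"hand":0.3}
    - {"travel":[0,0,0],"twist":0,"hand":0.2}
    - {"travel":[0,0,0],"twist":0,"hand":0.2}
    - {"travel":[0,0,0],"twist":0,"hand":0.2}
    - {"travel":[0,0,0],"twist":0,"hand":0.2}
  force: 60

```text
t: 27.92
ee_pos: [0.5612, 0.3357, 0.0448]
ee_rot: [0.704, 0.075, 0.703, -0.074]
ft_force: [-0.4, -0.7, 5.3]
finger_gap: 0.0451
```

```bash
python3 - <<'E'
from h import *; st()
E
```

```text
t 27.925 p [0.5612 0.3357 0.0448] jaw -12.12 xaxis [ 0.002  0.001 -1.   ] gap 0.0451 F [-0.4 -0.7  5.3] j [-0.37  0.82 -0.41  1.63  0.43  0.78 -1.18]
```

Emit:
send_rows:
  steps:
    - {"travel":[0,0,0.01],"twist":0,"hand":0.2}
    - {"travel":[0,0,0.03],"twist":0,"hand":0.2}
    - {"travel":[0,0,0.03],"twist":0,"hand":0.2}
    - {"travel":[0,0,0.03],"twist":0,"hand":0.2}
    - {"travel":[0.0044,-0.043,0],"twist":4,"hand":0.2}
    - {"travel":[0.0044,-0.043,0],"twist":4,"hand":0.2}
    - {"travel":[0.0044,-0.043,0],"twist":4,"hand":0.2}
    - {"travel":[0.0044,-0.043,0],"twist":4,"hand":0.2}
    - {"travel":[0.0044,-0.043,0],"twist":4,"hand":0.2}
    - {"travel":[0.0044,-0.043,0],"twist":4,"hand":0.2}
    - {"travel":[0.0044,-0.043,0],"twist":4,"hand":0.2}
    - {"travel":[0.0044,-0.043,0],"twist":4,"hand":0.2}

```text
t: 29.42
ee_pos: [0.596, -0.0101, 0.1444]
ee_rot: [0.697, -0.123, 0.696, 0.123]
ft_force: [0.9, -0.1, -0.7]
finger_gap: 0.045
```

Emit:
send_rows:
  steps:
    - {"travel":[0.0044,-0.0425,0],"twist":4,"hand":0.2}
    - {"travel":[0.0044,-0.0425,0],"twist":4,"hand":0.2}
    - {"travel":[0.0044,-0.0425,0],"twist":4,"hand":0.2}
    - {"travel":[0.0044,-0.0425,0],"twist":4,"hand":0.2}
    - {"travel":[0.0044,-0.0425,0],"twist":4,"hand":0.2}
    - {"travel":[0.0044,-0.0425,0],"twist":4,"hand":0.2}
    - {"travel":[0.0044,-0.0425,0],"twist":3.2,"hand":0.2}
    - {"travel":[0,0,0],"twist":0,"hand":0.2}
    - {"travel":[0,0,0],"twist":0,"hand":0.2}

```text
t: 30.55
ee_pos: [0.6266, -0.3055, 0.144]
ee_rot: [0.648, -0.282, 0.648, 0.282]
ft_force: [0.7, 1.0, -2.5]
finger_gap: 0.0451
```

Emit:
send_rows:
  steps:
    - {"travel":[0,-0.002,-0.03],"twist":0,"hand":0.2}
    - {"travel":[0,0,-0.03],"twist":0,"hand":0.2}
    - {"travel":[0,0,-0.03],"twist":0,"hand":0.2}
    - {"travel":[0,0,-0.008],"twist":0,"hand":0.2}
    - {"travel":[0,0,-0.004],"twist":0,"hand":0.2}
    - {"travel":[0,0,-0.002],"twist":0,"hand":0.2}
    - {"travel":[0,0,-0.0005],"twist":0,"hand":0.2}
    - {"travel":[0,0,-0.0005],"twist":0,"hand":0.2}
    - {"travel":[0,0,0],"twist":0,"hand":0.2}

```text
t: 31.68
ee_pos: [0.6268, -0.3082, 0.0388]
ee_rot: [0.648, -0.283, 0.648, 0.282]
ft_force: [-1.9, 0.2, 3.9]
finger_gap: 0.0448
```

Emit:
send_rows:
  steps:
    - {"travel":[0,0,-0.0003],"twist":0,"hand":0.2}
    - {"travel":[0,0,0],"twist":0,"hand":0.2}

```text
t: 31.92
ee_pos: [0.6268, -0.3082, 0.0388]
ee_rot: [0.648, -0.283, 0.648, 0.282]
ft_force: [-2.3, 0.2, 8.5]
finger_gap: 0.045
```

Emit:
send_rows:
  steps:
    - {"travel":[0,0,0],"twist":0,"hand":0.65}
    - {"travel":[0,0,0],"twist":0,"hand":0.8}
    - {"travel":[0,0,0],"twist":0,"hand":0.9}
    - {"travel":[0,0,0],"twist":0,"hand":1}
    - {"travel":[0,0,0],"twist":0,"hand":1}
    - {"travel":[0,0,0],"twist":0,"hand":1}
    - {"travel":[0,0,0.02],"twist":0,"hand":1}
    - {"travel":[0,0,0.045],"twist":0,"hand":1}
    - {"travel":[0,0,0.045],"twist":0,"hand":1}
    - {"travel":[0,0,0.03],"twist":0,"hand":1}

```text
t: 33.17
ee_pos: [0.6272, -0.308, 0.1819]
ee_rot: [0.649, -0.283, 0.648, 0.282]
ft_force: [-0.4, -0.2, -0.0]
finger_gap: 0.0853
```

Emit:
send_rows:
  steps:
    - {"travel":[0,0.04,0],"twist":0,"hand":1}
    - {"travel":[0,0.05,0],"twist":0,"hand":1}
    - {"travel":[0,0.05,0],"twist":0,"hand":1}
    - {"travel":[0,0.05,0],"twist":0,"hand":1}
    - {"travel":[0,0.05,0],"twist":0,"hand":1}
    - {"travel":[0,0.05,0],"twist":0,"hand":1}
    - {"travel":[0,0.05,0],"twist":0,"hand":1}
    - {"travel":[0,0.05,0],"twist":0,"hand":1}
    - {"travel":[0,0,0],"twist":0,"hand":1}
    - {"travel":[0,0,0],"twist":0,"hand":1}

```text
t: 34.42
ee_pos: [0.6268, 0.0815, 0.1789]
ee_rot: [0.648, -0.283, 0.648, 0.282]
ft_force: [-0.2, -0.6, 0.7]
finger_gap: 0.0855
```

```bash
python3 - <<'E'
from h import *; st()
from bench import eyes; import cv2
for n in("top","scene"):
    p=eyes.camera(n); a=p["pixels"][:,:,::-1].copy(); c=cam(p)
    L=world([.5516,-.2388,-2.3195],[(0,y,.087) for y in(.102,.034,-.034,-.102)])
    for u in proj(c,L): cv2.drawMarker(a,tuple(int(round(v)) for v in u),(0,255,0),0,6)
    if n=="top": a=cv2.resize(a[165:310,365:505],None,fx=4,fy=4,interpolation=cv2.INTER_CUBIC)
    cv2.imwrite(f"pics/f_{n}.png",a)
E
```

```text
t 34.425 p [0.6268 0.0815 0.1789] jaw 47.09 xaxis [ 0.001 -0.001 -1.   ] gap 0.0855 F [-0.2 -0.6  0.7] j [ 0.24  0.68 -0.73  1.6   0.51  1.05  0.19]
```

View pics/f_top.png

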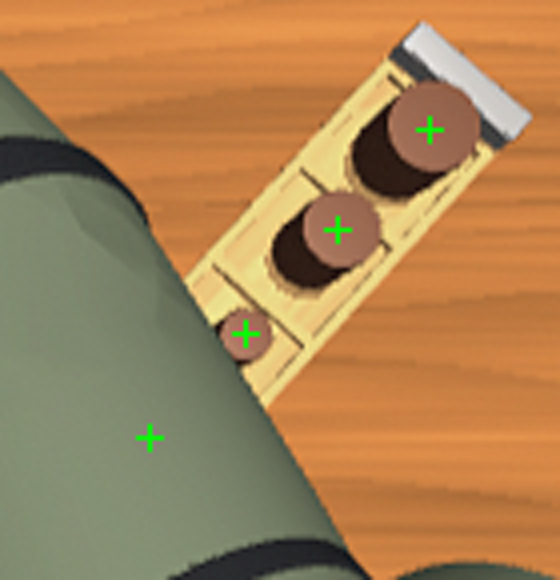

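View pics/f_scene.png

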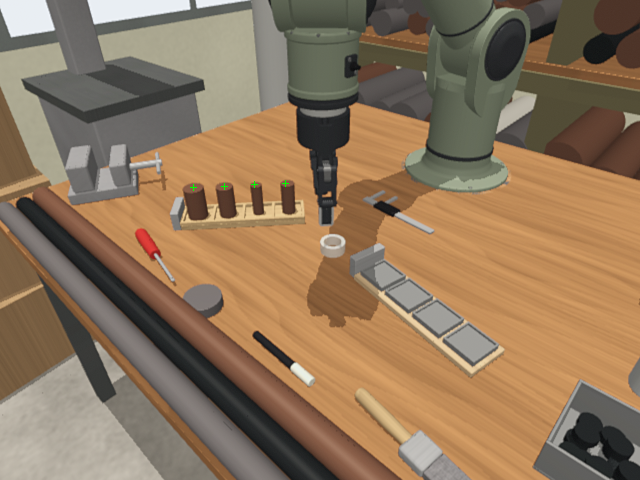

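All four blanks stand upright in the lathe rack: d, c, a, b counted from its block, with their tops on the predicted bay-centre marks.

```bash
python3 -c "
from bench import r; print(r.close_job())"
```

```text
the job is handed in; nothing more can be done
None
```

I moved all four blanks to the lathe rack in reverse order and handed the job in at about 34.5 s. `close_job` reports no verdict, so I can't confirm a pass.

- **Order:** from the saw rack's block the row was b, a, c, d. From the lathe rack's block it is now d, c, a, b.
- **Placing:** I lowered each blank until the wrist force showed it touching the bay floor, then opened the fingers. None tipped or fell.
- **Last checks:** the scene view shows all four upright, with their tops within a few mm of the bay centres, and the arm clear of everything. The final top view shows c and d centred and a partly hidden. The arm hides b there, so I judged it from the scene view and earlier pictures.
- **Odd readings:** setting b down pressed on the floor with about 46 N at the wrist, under the 120 N limit. I backed off 1 mm before releasing and set the other three down at about 8–11 N. Blanks c and d stood about 2–3 mm from my first estimates along the row, so I shifted my aim for both by about 1–2 mm before gripping.

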